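Try one key of a keyed chanter

ROBOT

A 7-joint arm with a two-finger parallel gripper is mounted at the origin on the work surface. World frame = base frame: x ahead of the robot, y to its left, z up, the work surface at z = 0. Lengths are in mm, angles in rad, forces in N, time in s.
With the tool pointing down it reaches from about 400 to 875 mm from the base axis. Payload 4.4 kg.
Tool frame: the origin (TCP) lies on the centre line of the jaws, within the pads' length; the fingertips stand 25 mm ahead of it and the grasp point (between the pads) lies 6 mm ahead of it (bot.tcp_to_tips is the z of the fingertips in the tool frame, in mm); z points along the fingers, y is the line along which they close (so a half turn about z gives the same grasp; the last joint's range is limited). The gripper opens to 85 mm and grips with 20 to 120 N. Pads are 22 mm wide; open, the fingers measure 114 mm over their backs; the gripper's body (76 mm by 85 mm) begins 54 mm behind the grasp point. The pads swing forward as they close: fully open they stand 13 mm farther back than shut.
Start: joints at [1.234, 0.628, 0.038, 1.517, -0.027, 0.996, -0.02], TCP at [173.903, -626.319, 256.313] pointing down, gripper open.
Joint ranges: [-3.06, 3.06], [-0.37, 2.12], [-1.25, 1.32], [0.18, 2.47], [-1.1, 4.24], [0.23, 1.98], [-2.94, 2.94]. Speed limits (rad/s): [2.57, 2.57, 3.14, 3.14, 3.14, 3.14, 3.14].

INTERFACE

Orientations are given as a unit quaternion [x, y, z, w].
In Python, from rig import bot gives the robot as it stands.
- The arm moves only by the tool arm_command, never from a script. Its argument "series" is a list of rows, each an object with "grip": the gripper command: -1 is shut, 1 is fully open, values between are in proportion; "xyz": the shift along the tool's x, y, z scaled (see below), a list of three; "yaw": the turn about the tool's z scaled (see below). In form: [{"grip": grip, "xyz": [dx, dy, dz], "yaw": yaw}, ...]. A call has exactly 8 rows; each row is the pose to reach, as a shift and turn from the pose commanded when the call began, along the tool's axes at that moment, turning the shorter way round; what a row does not reach only later rows make up. The controller multiplies each number of a shift by 0.3 m and each number of a turn by pi rad. A row lasts 1/10 s, in which the tool goes at most 50 mm and 8.59 degrees, less where a joint would pass 70% of its speed; a pose out of reach is approached as far as the arm can. A call with a number of a shift or a turn outside -1 to 1 is refused whole. A call with a gripper value outside its range is refused whole. The fingers move at their own pace and stop on an object; "squeeze" is the grip in N (left out, the last holds). Time passes only in rows, so rows that repeat a pose let the fingers close, or fill a call up. It gives the time, the measured TCP pose, the force, the opening and the grip force at its end, in the units of the state.
- bot.observe(): the state, without advancing time (a new reading comes with each control period).
- bot.camera(name): name is "side" or "top"; returns a dict with "pixels" (384x512x3 uint8, blue, green, red), "fx", "fy", "cx", "cy" (pixels), "rvec" (rotation vector, rad) and "tvec" (3), from world to camera coordinates, as OpenCV has them. Camera axes: x right, y down, z forward; pixel columns grow to the right and rows downward; lengths in mm; the calibration is good to about 2 mm. A picture is of the moment at which its call begins. There is no depth.
- bot.sign_off(): hands the job in; it is judged then, once.
Trained networks look in a picture, given as the dict that the camera call returned (one of the last four; its "shot" number tells which), for a name from the list of things; names that differ only in an ending like _2 or _b are one class to them, and where a whole thing is asked for, a point or a joint stands for the part that bears it (a point fixed in the world has none). Each returns a list of dicts, best first, with "score" (0 to 1); they miss things now and then, are a little off and sometimes report something else, mostly with a low value. They report only what shows in the picture. A call takes as long as a camera call.
- bot.outline_of(picture, target): "region" (384x512 bool, what is visible of it) and "uv" ([column, row] in pixels, amid what is visible of it).
- bot.spot_point(picture, target): "uv" ([column, row] in pixels: a listed point, or the origin of a listed thing).
The state is a dict: "clock": time; "joint_pos": joint angles; "qd": joint speeds; "joint_torque": joint torques, N m; "eef_pos": TCP position; "tool_rot": TCP orientation; "wrist_force": force on the tool from outside, world axes, zero at the start; "moment": the same for the moment, N m; "gripper_width": finger opening in mm; "finger_force": force on a finger pad.
Only numpy, scipy, OpenCV 4.12 (cv2) and the standard library are available. Lean on these libraries where they do the work, as an engineer would, in place of code of your own. Each camera call takes 0.05 s, during which the arm holds its last target. There are 200 camera calls.

TASK

Two keyed chanters lie on their work stands. On the one with white mounts, try the red-topped key: press it well down with a fingertip, lightly, keep it down for a moment, then draw back and let it spring shut. Touch no other key or chanter, do not grasp, lift or shift anything, and leave the rest of the bench as it is.

Things in the scene. Friction and masses are not known exactly. Their poses are not given: they have to be found in the camera images.
- white: keyed boxwood chanter (pale pipe 360 mm long, 26 mm thick, white foot, collar and head ring) clamped on a dark walnut stand (base 64 x 300 x 16 mm): one loose piece, about 1 kg. Origin: centre of its underside; y along the pipe to its flared foot (45 mm across), z up. Pipe axis at z = 40 mm, top at 53 mm. Three sprung brass keys in a row above it, levers 8 mm wide, 62 mm long, z = 64 to 68 mm.
- black: keyed boxwood chanter (pale pipe 360 mm long, 26 mm thick, black foot, collar and head ring) clamped on a dark walnut stand (base 64 x 300 x 16 mm): one loose piece, about 1 kg. Origin: centre of its underside; y along the pipe to its flared foot (45 mm across), z up. Pipe axis at z = 40 mm, top at 53 mm. Three sprung brass keys in a row above it, levers 8 mm wide, 62 mm long, z = 64 to 68 mm.
- white_red (a joint): red-topped key of the white-mounted chanter, rad: 0 = shut, 0.28 = fully down at its stop (touch 10 mm lower). A spring holds it shut; it starts to move at about 2.5 N on the touch, half way takes about 3.5 N, fully down about 4.5 N, and springs back when let go.
- white_red_top (a point): centre of the upper face of the red round touch (22 mm across) of that key; with the key shut at y = 115 mm, z = 73 mm in the frame of white. Its pivot is 35 mm towards the head (-y); nothing within 30 mm of it stands as high apart from its own lever.
- white_green (a joint): green-topped key of the white-mounted chanter, rad: 0 = shut, 0.28 = fully down at its stop (touch 10 mm lower). A spring holds it shut; it starts to move at about 2.5 N on the touch, half way takes about 3.5 N, fully down about 4.5 N, and springs back when let go.
- white_green_top (a point): centre of the upper face of the green round touch (22 mm across) of that key; with the key shut at y = 15 mm, z = 73 mm in the frame of white. Its pivot is 35 mm towards the head (-y); nothing within 30 mm of it stands as high apart from its own lever.
- white_blue (a joint): blue-topped key of the white-mounted chanter, rad: 0 = shut, 0.28 = fully down at its stop (touch 10 mm lower). A spring holds it shut; it starts to move at about 2.5 N on the touch, half way takes about 3.5 N, fully down about 4.5 N, and springs back when let go.
- white_blue_top (a point): centre of the upper face of the blue round touch (22 mm across) of that key; with the key shut at y = -85 mm, z = 73 mm in the frame of white. Its pivot is 35 mm towards the head (-y); nothing within 30 mm of it stands as high apart from its own lever.
- black_red (a joint): red-topped key of the black-mounted chanter, rad: 0 = shut, 0.28 = fully down at its stop (touch 10 mm lower). A spring holds it shut; it starts to move at about 2.5 N on the touch, half way takes about 3.5 N, fully down about 4.5 N, and springs back when let go.
- black_red_top (a point): centre of the upper face of the red round touch (22 mm across) of that key; with the key shut at y = -85 mm, z = 73 mm in the frame of black. Its pivot is 35 mm towards the head (-y); nothing within 30 mm of it stands as high apart from its own lever.
- black_green (a joint): green-topped key of the black-mounted chanter, rad: 0 = shut, 0.28 = fully down at its stop (touch 10 mm lower). A spring holds it shut; it starts to move at about 2.5 N on the touch, half way takes about 3.5 N, fully down about 4.5 N, and springs back when let go.
- black_green_top (a point): centre of the upper face of the green round touch (22 mm across) of that key; with the key shut at y = 115 mm, z = 73 mm in the frame of black. Its pivot is 35 mm towards the head (-y); nothing within 30 mm of it stands as high apart from its own lever.
- black_blue (a joint): blue-topped key of the black-mounted chanter, rad: 0 = shut, 0.28 = fully down at its stop (touch 10 mm lower). A spring holds it shut; it starts to move at about 2.5 N on the touch, half way takes about 3.5 N, fully down about 4.5 N, and springs back when let go.
- black_blue_top (a point): centre of the upper face of the blue round touch (22 mm across) of that key; with the key shut at y = 15 mm, z = 73 mm in the frame of black. Its pivot is 35 mm towards the head (-y); nothing within 30 mm of it stands as high apart from its own lever.
- calliper: nickel calliper lying flat, 230 x 60 x 9 mm, origin under its middle, x along the bar. To be left alone.
- wax: yellow beeswax block 75 x 50 x 30 mm, origin under its centre. To be left alone.
- loupe: chrome magnifying loupe lying flat, lens ring 82 mm across, 10 mm thick, handle 90 mm along its -y, origin under the lens. To be left alone.
- jar: small jar with a brass cap, 52 mm across, 65 mm high, origin under its centre. To be left alone.
- driver: screwdriver, 170 mm long, lying flat, x along it. To be left alone.
- tin: red tin reed case 90 x 140 x 35 mm, fixed to the bench, hinged red lid on its far rim standing open, origin under its centre. To be left alone.
- tin_lid_handle (a point): small steel knob of the tin's lid, which stays where it is put. To be left alone.

How it is judged:
By the outcome, as a careful person would: the job done as asked, in the order asked, and still so for the second after the job is handed in, with the robot touching nothing.
It also fails if it takes over 32 s, if anything falls off the work surface, if the arm or the gripper's body presses on something with over 40 N, if the wrist force passes 120 N, or if a joint passes its speed limit or range.

## Working session

There is one attempt and no reset: what is moved stays moved. The work goes in short steps, Python scripts to look and compute and a tool call to move; the robot and the scene stay as the last step left them, time stands still between calls to the robot, and variables do not carry over. Pictures are saved under pics/ and viewed, at most 10 in all, crops included, and the job is handed in when it is done.

Besides the shell and the picture viewer there is one more tool, called after "Call:" as name(argument=value, ...), one argument or row to a line, values as JSON. arm_command: Moves the arm, as the interface text tells. Shifts and turns lie within -1 to 1; 1 stands for 0.3 m of shift or pi rad of turn. Its arguments: {"type":"object","properties":{"series":{"type":"array","items":{"type":"object","properties":{"grip":{"type":"number"},"xyz":{"type":"array","items":{"type":"number","minimum":-1,"maximum":1}},"yaw":{"type":"number","minimum":-1,"maximum":1}}}},"squeeze":{"type":"number"}},"required":["series"]}

```bash
mkdir -p pics
cat > h.py <<'E'
import numpy as np, cv2
from rig import bot
def ray(p,uv):
    R=cv2.Rodrigues(np.array(p["rvec"],float))[0];t=np.array(p["tvec"],float).ravel()
    d=R.T@np.array([(uv[0]-p["cx"])/p["fx"],(uv[1]-p["cy"])/p["fy"],1.]);return -R.T@t,d/np.linalg.norm(d)
def onz(p,uv,z):
    c,d=ray(p,uv);return c+d*(z-c[2])/d[2]
def tri(rs):
    A=sum(np.eye(3)-np.outer(d,d) for c,d in rs);b=sum((np.eye(3)-np.outer(d,d))@c for c,d in rs)
    return np.linalg.solve(A,b)
E
python3 - <<'E'
from h import *
P={n:bot.camera(n) for n in("top","side")}
cv2.imwrite("pics/a.png",np.hstack([P[n]["pixels"] for n in P])[:, :] if 0 else cv2.resize(P["top"]["pixels"],(800,600)))
cv2.imwrite("pics/b.png",cv2.resize(P["side"]["pixels"],(800,600)))
for k in("white_red_top","white_green_top","white_blue_top","black_red_top","black_green_top","black_blue_top"):
    for n in P:
        for r in bot.spot_point(P[n],k)[:2]: print(k,n,np.round(r["uv"],1),round(r["score"],2),onz(P[n],r["uv"],73).round(1))
s=bot.observe();print(s["eef_pos"],s["tool_rot"],s["wrist_force"],s["clock"],bot.tcp_to_tips)
E
```

```text
white_red_top top [255.4 177. ] 0.57 [632.3  65.8  73. ]
white_red_top side [236.  183.7] 0.42 [626.4  77.9  73. ]
white_red_top side [359.1 142.5] 0.28 [ 329.6 -269.9   73. ]
white_green_top top [286.7 176.8] 0.4 [630.5 -33.8  73. ]
white_green_top side [244.6 162. ] 0.46 [646.1 -26.8  73. ]
white_blue_top top [315.4 174.8] 0.43 [ 634.8 -125.3   73. ]
white_blue_top side [260. 147.] 0.55 [ 631.6 -119.1   73. ]
white_blue_top side [320.2 134. ] 0.16 [ 466.1 -267.7   73. ]
black_red_top top [293.4 232.9] 0.57 [450.9 -48.3  73. ]
black_red_top top [165.4 204.3] 0.25 [550.9 351.6  73. ]
black_red_top side [302.9 172.4] 0.49 [455.3 -49.9  73. ]
black_green_top top [232.9 225.7] 0.64 [477.9 139.6  73. ]
black_green_top side [272.2 209.4] 0.67 [483.7 136.1  73. ]
black_green_top side [249.9 174.8] 0.17 [604.2  24.1  73. ]
black_blue_top side [292.3 187.8] 0.56 [461.7  29.3  73. ]
[ 173.89603056 -626.3349636   256.34231331] [9.90849343e-01 1.34972507e-01 2.17287005e-05 3.31281833e-05] [0.07545393 0.43702899 1.03055243] 0.7 25.0
```

View pics/a.png

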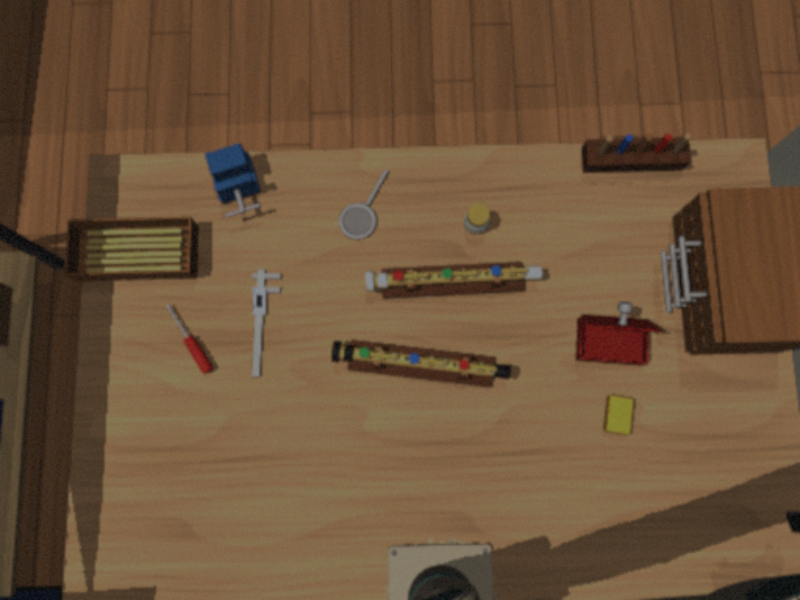

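View pics/b.png

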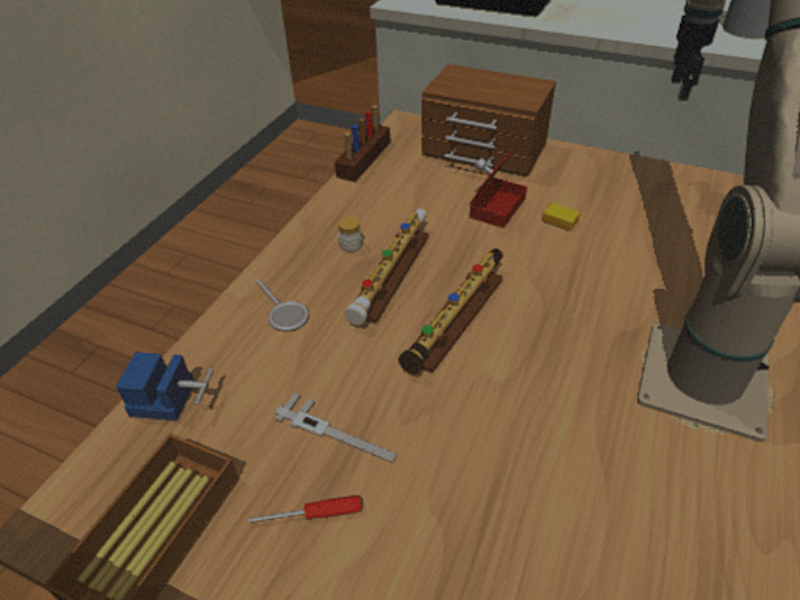

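The top view shows the white-mounted chanter at row about 275 (800-px scale), with red at (398,275), green at (447,273) and blue at (496,271). In the side view its red touch is at (367,284). I'll refine these with colour blobs.

```bash
cat > m.py <<'E'
from h import *
P={n:bot.camera(n) for n in("top","side")}
G={"top":{"r":(254.5,176),"g":(286.5,175),"b":(317.5,173.5)},"side":{"r":(235,181.5),"g":(248,162.5),"b":(259.5,145.5)}}
U={}
for n in P:
    q=P[n]["pixels"].astype(float);B,Gc,R=q[...,0],q[...,1],q[...,2]
    W={"r":R-1.0*np.maximum(Gc,B)-30,"g":Gc-np.maximum(R,B)-8,"b":B-np.maximum(R,Gc)-8}
    yy,xx=np.mgrid[:384,:512]
    for k,(u,v) in G[n].items():
        w=np.where(np.hypot(xx-u,yy-v)<8,np.clip(W[k],0,60),0)
        # red: demand strong excess over wood (R-G of wood ~30)
        if k=="r": w=np.where(R-Gc>55,w,0)
        U[n,k]=((xx*w).sum()/w.sum(),(yy*w).sum()/w.sum()) if w.sum() else (u,v)
        print(n,k,(w>0).sum(),np.round(U[n,k],1),onz(P[n],U[n,k],71.5).round(1))
X={k:tri([ray(P[n],U[n,k]) for n in P]) for k in "rgb"}
for k in X: print(k,X[k].round(1))
s=bot.observe();print(np.round(s["eef_pos"],1),np.round(s["tool_rot"],3),np.round(s["wrist_force"],2),s["clock"])
E
python3 m.py
```

```text
top r 35 [254.4 175.8] [636.6  68.8  71.5]
top g 37 [285.7 174.4] [638.8 -30.9  71.5]
top b 39 [317.  172.6] [ 642.1 -131.1   71.5]
side r 28 [234.6 180.9] [636.7  66.4  71.5]
side g 24 [247.4 161.4] [639.7 -34.7  71.5]
side b 21 [259.  144.2] [ 641.7 -134.2   71.5]
r [635.8  68.7  73.8]
g [637.8 -30.7  75.1]
b [ 640.9 -130.9   74.2]
[ 173.9 -626.3  256.3] [0.991 0.135 0.    0.   ] [ 0.64 -0.52 -0.02] 0.8
```

Call:
arm_command(
  series=[
    {"grip":-1,"xyz":[0.12,-0.1,0],"yaw":-0.03},
    {"grip":-1,"xyz":[0.25,-0.21,0],"yaw":-0.07},
    {"grip":-1,"xyz":[0.37,-0.32,0],"yaw":-0.11},
    {"grip":-1,"xyz":[0.5,-0.43,0],"yaw":-0.15},
    {"grip":-1,"xyz":[0.62,-0.54,0],"yaw":-0.19},
    {"grip":-1,"xyz":[0.75,-0.65,0],"yaw":-0.23},
    {"grip":-1,"xyz":[0.87,-0.76,0],"yaw":-0.26},
    {"grip":-1,"xyz":[1,-0.87,0],"yaw":-0.3},
  ],
)

```text
clock: 1.6
eef_pos: [393.3, -293.8, 256.7]
tool_rot: [0.82, 0.572, 0.0, 0.0]
wrist_force: [1.3, -0.7, 0.8]
gripper_width: 0.0
finger_force: 0.0
```

```bash
cat > w.py <<'E'
import sys
from h import *
from scipy.spatial.transform import Rotation as Ro
T=np.array([float(a) for a in sys.argv[1:4]])
s=bot.observe();R=Ro.from_quat(s["tool_rot"]).as_matrix()
h=np.arctan2(R[1,0],R[0,0]);print("pos",np.round(s["eef_pos"],1),"head",round(h,3),"zaxis",R[:,2].round(3),"F",np.round(s["wrist_force"],2),"t",s["clock"],"w",s["gripper_width"])
print("units",(R.T@(T-s["eef_pos"])/300).round(3),"yaw",round(-(1.597-h)/np.pi,3),"j",np.round(s["joint_pos"],2))
E
python3 w.py 636 73 150
```

```text
pos [ 393.3 -293.8  256.7] head 1.217 zaxis [ 0.001 -0.001 -1.   ] F [ 1.32 -0.69  0.77] t 1.6 w 0.011566351933097557
units [1.427 0.336 0.355] yaw -0.121 j [ 0.77  0.41 -0.25  1.95  0.14  0.8   0.08]
```

Call:
arm_command(
  series=[
    {"grip":-1,"xyz":[0.12,0.03,0],"yaw":-0.02},
    {"grip":-1,"xyz":[0.25,0.06,0],"yaw":-0.04},
    {"grip":-1,"xyz":[0.38,0.09,0],"yaw":-0.06},
    {"grip":-1,"xyz":[0.5,0.12,0],"yaw":-0.08},
    {"grip":-1,"xyz":[0.63,0.15,0],"yaw":-0.1},
    {"grip":-1,"xyz":[0.76,0.18,0],"yaw":-0.12},
    {"grip":-1,"xyz":[0.88,0.21,0],"yaw":-0.121},
    {"grip":-1,"xyz":[1,0.235,0],"yaw":-0.121},
  ],
)

```text
clock: 2.4
eef_pos: [564.5, -37.9, 256.5]
tool_rot: [0.699, 0.715, 0.0, 0.0]
wrist_force: [0.8, -0.9, -0.4]
gripper_width: -0.1
finger_force: 0.0
```

```bash
python3 w.py 636 73 150
```

```text
pos [564.5 -37.9 256.5] head 1.593 zaxis [ 0.001 -0.    -1.   ] F [ 0.83 -0.93 -0.39] t 2.4 w -0.12131468675985453
units [0.364 0.246 0.355] yaw -0.001 j [ 0.26  0.53 -0.37  1.75  0.23  0.91 -0.18]
```

Call:
arm_command(
  series=[
    {"grip":-1,"xyz":[0.07,0.05,0],"yaw":0},
    {"grip":-1,"xyz":[0.14,0.1,0.05],"yaw":0},
    {"grip":-1,"xyz":[0.21,0.14,0.1],"yaw":0},
    {"grip":-1,"xyz":[0.27,0.18,0.16],"yaw":0},
    {"grip":-1,"xyz":[0.32,0.21,0.22],"yaw":0},
    {"grip":-1,"xyz":[0.35,0.24,0.28],"yaw":0},
    {"grip":-1,"xyz":[0.36,0.245,0.33],"yaw":0},
    {"grip":-1,"xyz":[0.36,0.245,0.35],"yaw":0},
  ],
)

```text
clock: 3.2
eef_pos: [633.6, 70.5, 149.5]
tool_rot: [0.699, 0.715, -0.001, -0.001]
wrist_force: [0.2, 0.3, -0.3]
gripper_width: -0.1
finger_force: 0.0
```

Call:
arm_command(
  series=[
    {"grip":-1,"xyz":[0,0,0],"yaw":0},
    {"grip":-1,"xyz":[0,0,0],"yaw":0},
    {"grip":-1,"xyz":[0,0,0],"yaw":0},
    {"grip":-1,"xyz":[0,0,0],"yaw":0},
    {"grip":-1,"xyz":[0,0,0],"yaw":0},
    {"grip":-1,"xyz":[0,0,0],"yaw":0},
    {"grip":-1,"xyz":[0,0,0],"yaw":0},
    {"grip":-1,"xyz":[0,0,0],"yaw":0},
  ],
)

```text
clock: 4.0
eef_pos: [634.6, 70.5, 151.4]
tool_rot: [0.699, 0.715, 0.0, 0.0]
wrist_force: [0.2, 0.2, -0.3]
gripper_width: -0.6
finger_force: 0.0
```

```bash
python3 w.py 636 73 110
python3 - <<'E'
from h import *
for n in("top","side"):
    p=bot.camera(n);R=cv2.Rodrigues(np.array(p["rvec"]))[0]
    uv=cv2.projectPoints(np.array([[636.,69,73]]),np.array(p["rvec"]),np.array(p["tvec"]),np.array([[p["fx"],0,p["cx"]],[0,p["fy"],p["cy"]],[0,0,1]]),None)[0].ravel()
    u,v=uv.round().astype(int);c=p["pixels"][v-50:v+30,u-50:u+50]
    cv2.imwrite(f"pics/c_{n}.png",cv2.resize(c,None,fx=6,fy=6,interpolation=cv2.INTER_CUBIC));print(n,uv)
E
```

```text
pos [634.6  70.5 151.4] head 1.593 zaxis [ 0.  0. -1.] F [ 0.19  0.19 -0.3 ] t 4.0 w -0.5724142010051512
units [0.008 0.005 0.138] yaw -0.001 j [ 0.03  0.75 -0.31  1.64  0.3   0.8  -0.39]
top [254.35959074 175.90284296]
side [234.45619438 181.09272053]
```

View pics/c_side.png

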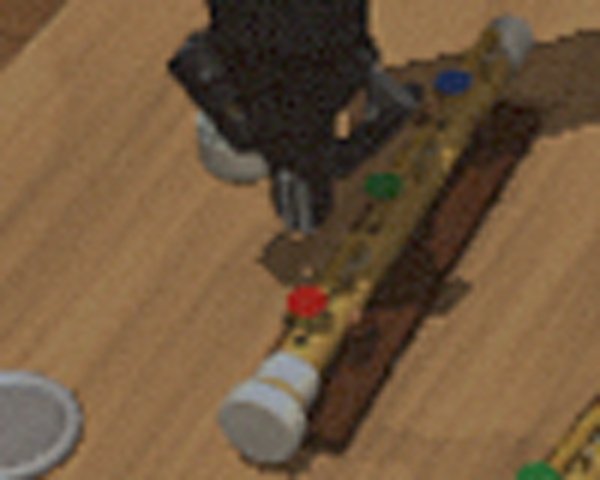

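The side crop shows the shut fingers right above the red touch (307,300 in the crop), clear of the others. I'll go down to just above it, then feel for contact.

Call:
arm_command(
  series=[
    {"grip":-1,"xyz":[0.004,0.002,0.03],"yaw":0},
    {"grip":-1,"xyz":[0.008,0.005,0.06],"yaw":0},
    {"grip":-1,"xyz":[0.008,0.005,0.09],"yaw":0},
    {"grip":-1,"xyz":[0.008,0.005,0.115],"yaw":0},
    {"grip":-1,"xyz":[0.008,0.005,0.135],"yaw":0},
    {"grip":-1,"xyz":[0.008,0.005,0.15],"yaw":0},
    {"grip":-1,"xyz":[0.008,0.005,0.155],"yaw":0},
    {"grip":-1,"xyz":[0.008,0.005,0.155],"yaw":0},
  ],
)

```text
clock: 4.9
eef_pos: [636.1, 72.9, 104.7]
tool_rot: [0.699, 0.715, -0.0, -0.0]
wrist_force: [-0.8, -0.1, -0.6]
gripper_width: -0.1
finger_force: 0.0
```

Call:
arm_command(
  series=[
    {"grip":-1,"xyz":[0,0,0.002],"yaw":0},
    {"grip":-1,"xyz":[0,0,0.005],"yaw":0},
    {"grip":-1,"xyz":[0,0,0.008],"yaw":0},
    {"grip":-1,"xyz":[0,0,0.011],"yaw":0},
    {"grip":-1,"xyz":[0,0,0.014],"yaw":0},
    {"grip":-1,"xyz":[0,0,0.016],"yaw":0},
    {"grip":-1,"xyz":[0,0,0.016],"yaw":0},
    {"grip":-1,"xyz":[0,0,0.016],"yaw":0},
  ],
)

```text
clock: 5.7
eef_pos: [636.1, 72.9, 100.0]
tool_rot: [0.699, 0.715, -0.0, -0.0]
wrist_force: [0.3, 0.3, 0.0]
gripper_width: -0.4
finger_force: 0.0
```

```bash
python3 w.py 636 73 88
```

```text
pos [636.1  72.9 100. ] head 1.593 zaxis [-0. -0. -1.] F [0.34 0.32 0.01] t 5.7 w -0.4022037523069229
units [ 0.   -0.    0.04] yaw -0.001 j [ 0.01  0.82 -0.29  1.66  0.32  0.71 -0.41]
```

No contact yet, as expected with the tips at 75. I'll go down 4 mm, then 3 mm.

Call:
arm_command(
  series=[
    {"grip":-1,"xyz":[0,0,0.002],"yaw":0},
    {"grip":-1,"xyz":[0,0,0.004],"yaw":0},
    {"grip":-1,"xyz":[0,0,0.006],"yaw":0},
    {"grip":-1,"xyz":[0,0,0.008],"yaw":0},
    {"grip":-1,"xyz":[0,0,0.01],"yaw":0},
    {"grip":-1,"xyz":[0,0,0.012],"yaw":0},
    {"grip":-1,"xyz":[0,0,0.013],"yaw":0},
    {"grip":-1,"xyz":[0,0,0.013],"yaw":0},
  ],
)

```text
clock: 6.5
eef_pos: [636.1, 73.3, 96.3]
tool_rot: [0.699, 0.715, 0.0, -0.0]
wrist_force: [-0.6, 1.9, 3.0]
gripper_width: -0.3
finger_force: 1.7
```

Call:
arm_command(
  series=[
    {"grip":-1,"xyz":[0,0,0.002],"yaw":0},
    {"grip":-1,"xyz":[0,0,0.004],"yaw":0},
    {"grip":-1,"xyz":[0,0,0.006],"yaw":0},
    {"grip":-1,"xyz":[0,0,0.008],"yaw":0},
    {"grip":-1,"xyz":[0,0,0.01],"yaw":0},
    {"grip":-1,"xyz":[0,0,0.01],"yaw":0},
    {"grip":-1,"xyz":[0,0,0.01],"yaw":0},
    {"grip":-1,"xyz":[0,0,0.01],"yaw":0},
  ],
)

```text
clock: 7.3
eef_pos: [636.2, 73.4, 93.2]
tool_rot: [0.699, 0.715, 0.0, -0.0]
wrist_force: [-1.3, 3.9, 4.8]
gripper_width: -0.0
finger_force: 2.5
```

Contact found at tip z of about 73, and the force is as expected. I'll press further and ease about 0.8 mm along the pipe to shed the side friction.

Call:
arm_command(
  series=[
    {"grip":-1,"xyz":[0.001,0,0.001],"yaw":0},
    {"grip":-1,"xyz":[0.002,0,0.003],"yaw":0},
    {"grip":-1,"xyz":[0.003,0,0.005],"yaw":0},
    {"grip":-1,"xyz":[0.003,0,0.007],"yaw":0},
    {"grip":-1,"xyz":[0.003,0,0.008],"yaw":0},
    {"grip":-1,"xyz":[0.003,0,0.009],"yaw":0},
    {"grip":-1,"xyz":[0.003,0,0.009],"yaw":0},
    {"grip":-1,"xyz":[0.003,0,0.009],"yaw":0},
  ],
)

```text
clock: 8.1
eef_pos: [636.2, 73.7, 90.5]
tool_rot: [0.699, 0.715, 0.0, 0.0]
wrist_force: [0.2, 3.3, 4.7]
gripper_width: 0.0
finger_force: 2.6
```

Call:
arm_command(
  series=[
    {"grip":-1,"xyz":[0.001,0,0.001],"yaw":0},
    {"grip":-1,"xyz":[0.001,0,0.002],"yaw":0},
    {"grip":-1,"xyz":[0.001,0,0.003],"yaw":0},
    {"grip":-1,"xyz":[0.001,0,0.003],"yaw":0},
    {"grip":-1,"xyz":[0.001,0,0.003],"yaw":0},
    {"grip":-1,"xyz":[0.001,0,0.003],"yaw":0},
    {"grip":-1,"xyz":[0.001,0,0.003],"yaw":0},
    {"grip":-1,"xyz":[0.001,0,0.003],"yaw":0},
  ],
)

```text
clock: 8.9
eef_pos: [636.2, 73.8, 89.6]
tool_rot: [0.699, 0.715, -0.0, 0.0]
wrist_force: [0.2, 1.3, 5.0]
gripper_width: 0.2
finger_force: 2.5
```

Call:
arm_command(
  series=[
    {"grip":-1,"xyz":[0,0,0.001],"yaw":0},
    {"grip":-1,"xyz":[0,0,0.002],"yaw":0},
    {"grip":-1,"xyz":[0,0,0.002],"yaw":0},
    {"grip":-1,"xyz":[0,0,0.002],"yaw":0},
    {"grip":-1,"xyz":[0,0,0.002],"yaw":0},
    {"grip":-1,"xyz":[0,0,0.002],"yaw":0},
    {"grip":-1,"xyz":[0,0,0.002],"yaw":0},
    {"grip":-1,"xyz":[0,0,0.002],"yaw":0},
  ],
)

```text
clock: 9.7
eef_pos: [636.2, 73.8, 89.1]
tool_rot: [0.699, 0.715, -0.0, 0.0]
wrist_force: [0.2, 0.5, 5.8]
gripper_width: 0.1
finger_force: 2.9
```

```bash
python3 w.py 636 73 88
python3 - <<'E'
from h import *
p=bot.camera("side");c=p["pixels"][131:211,184:284]
cv2.imwrite("pics/d.png",cv2.resize(c,None,fx=6,fy=6,interpolation=cv2.INTER_CUBIC))
E
```

```text
pos [636.2  73.8  89.1] head 1.593 zaxis [ 0. -0. -1.] F [0.17 0.5  5.77] t 9.7 w 0.13499812204955608
units [-0.003 -0.001  0.004] yaw -0.001 j [ 0.01  0.83 -0.28  1.67  0.33  0.69 -0.42]
```

View pics/d.png

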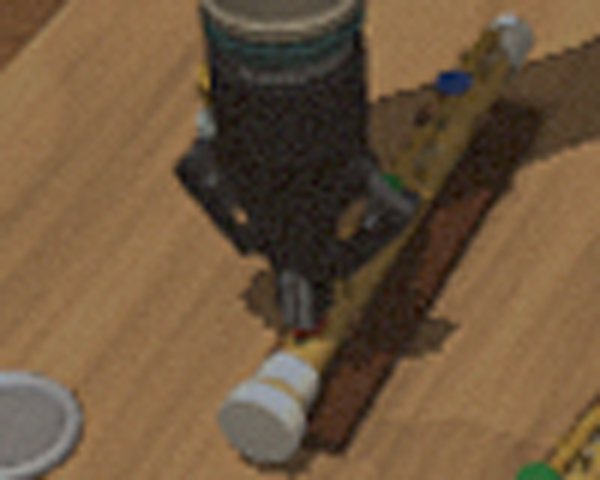

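The fingertip sits on the red touch (about 300,325 in the crop), the key is close to its stop at 5.8 N, and the chanter hasn't moved. I'll hold briefly, then draw back straight up.

Call:
arm_command(
  series=[
    {"grip":-1,"xyz":[0,0,0],"yaw":0},
    {"grip":-1,"xyz":[0,0,0],"yaw":0},
    {"grip":-1,"xyz":[0,0,0],"yaw":0},
    {"grip":-1,"xyz":[0,0,0],"yaw":0},
    {"grip":-1,"xyz":[0,0,0],"yaw":0},
    {"grip":-1,"xyz":[0,0,0],"yaw":0},
    {"grip":-1,"xyz":[0,0,0],"yaw":0},
    {"grip":-1,"xyz":[0,0,0],"yaw":0},
  ],
)

```text
clock: 10.55
eef_pos: [636.1, 73.9, 89.0]
tool_rot: [0.699, 0.715, -0.0, 0.0]
wrist_force: [-1.3, 0.0, 5.2]
gripper_width: -0.2
finger_force: 2.9
```

Call:
arm_command(
  series=[
    {"grip":-1,"xyz":[0,0,-0.007],"yaw":0},
    {"grip":-1,"xyz":[0,0,-0.016],"yaw":0},
    {"grip":-1,"xyz":[0,0,-0.027],"yaw":0},
    {"grip":-1,"xyz":[0,0,-0.04],"yaw":0},
    {"grip":-1,"xyz":[0,0,-0.07],"yaw":0},
    {"grip":-1,"xyz":[0,0,-0.11],"yaw":0},
    {"grip":-1,"xyz":[0,0,-0.16],"yaw":0},
    {"grip":-1,"xyz":[0,0,-0.22],"yaw":0},
  ],
)

```text
clock: 11.35
eef_pos: [635.8, 74.2, 156.1]
tool_rot: [0.699, 0.715, -0.0, -0.0]
wrist_force: [0.7, -0.4, 0.3]
gripper_width: 0.1
finger_force: 0.0
```

Call:
arm_command(
  series=[
    {"grip":-1,"xyz":[0,0,-0.06],"yaw":0},
    {"grip":-1,"xyz":[0,0,-0.12],"yaw":0},
    {"grip":-1,"xyz":[0,0,-0.18],"yaw":0},
    {"grip":-1,"xyz":[0,0,-0.22],"yaw":0},
    {"grip":-1,"xyz":[0,0,-0.25],"yaw":0},
    {"grip":-1,"xyz":[0,0,-0.26],"yaw":0},
    {"grip":-1,"xyz":[0,0,-0.26],"yaw":0},
    {"grip":-1,"xyz":[0,0,-0.26],"yaw":0},
  ],
)

```text
clock: 12.15
eef_pos: [635.6, 74.0, 232.2]
tool_rot: [0.699, 0.715, -0.001, -0.0]
wrist_force: [0.3, -0.2, 0.0]
gripper_width: -0.0
finger_force: 0.0
```

```bash
python3 m.py
```

```text
top r 0 [254.5 176. ] [636.   68.6  71.5]
top g 0 [286.5 175. ] [636.8 -33.5  71.5]
top b 36 [316.8 172.9] [ 641.2 -130.3   71.5]
side r 29 [234.7 180.9] [636.5  66.3  71.5]
side g 20 [247.3 161.4] [640.1 -34.6  71.5]
side b 20 [259.2 144.5] [ 640.4 -132.8   71.5]
r [635.4  68.5  73.8]
g [637.8 -33.   73. ]
b [ 640.  -130.2   73.7]
[635.6  74.  232. ] [ 0.699  0.715 -0.001 -0.   ] [ 0.29  0.44 -1.13] 12.25
```

```bash
python3 -c "
from rig import bot
print(bot.sign_off())"
```

```text
the job is handed in; nothing more can be done
None
```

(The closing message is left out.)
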